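# Rack the squeegee and inspect the filmed panel with the torch

### The job

The film on the red sample panel is down and wants checking: put the yellow-bladed squeegee away first, blade foremost and fully home in the empty middle slot of the blue rack, and let go of it. Then draw the yellow inspection torch up out of its charging cup and hold it raised over the panel, slanted at about 45 degrees with the lens lowest, aimed at the middle of the panel with the lens about 15 cm from it, without the torch touching the panel. Finish while still holding the torch steady like that, and leave the other things on the bench as they are.

Things in the scene. Friction and masses are not known exactly. Their poses are not given: they have to be found in the camera images.
- squeegee: Film squeegee, yellow blade, black handle, 190 mm long, about 110 g, lying flat side down on the panel. Origin: centre of its flat underside; x runs along the tool to the blade's edge, z up. Blade x 33 to 95 mm, 64 mm wide, z 0 to 5 mm; aluminium clamp x 10 to 34 mm, 60 mm wide, 14 mm high; handle x -95 to 13 mm, 26 mm wide (y), 26 mm high.
- squeegee_edge (a point): Middle of the squeegee's blade edge, 95 mm along x from squeegee, 2.5 mm above the flat side.
- squeegee_grip (a point): A good place to grip the squeegee: middle of the handle, 35 mm behind squeegee's origin and 13 mm above the flat side; the handle is 26 mm wide here.
- rack: Blue sheet-metal squeegee rack, fixed, 246 mm wide (y), 125 mm deep (x), 120 mm high, open towards its -x. Origin: centre of the underside, z up. Three slots side by side, 78 mm apart, sloping down towards +x; the middle one is empty. A racked squeegee lies flat on the slot's floor, blade edge at the stop, handle sticking out upwards to -x, and stays by itself.
- slot: Frame of the empty middle slot. Origin: slot floor, middle of the mouth, 30 mm to the rack's -x and 85 mm up. x points into the slot along its floor (0.70 rad below level), z square to the floor, upwards. Width 72 mm, height 11 mm under a 5 mm cover that begins at x 0; end stop at x 58 mm; an open ramp leads in from x -45 mm, floor flush. At home the squeegee's origin is near x -37 mm, y 0, z 0.
- slot_end (a point): Middle of the end stop of the empty slot, 2.5 mm above its floor: where the blade's edge comes when it is fully home.
- panel: Red sample panel with clear film on it, 220 mm (x) by 200 mm (y), fixed on rubber feet, top surface 22 mm above the bench. Origin: centre of its underside on the bench, z up.
- panel_mid (a point): Middle of the panel's top surface: where the torch is to be aimed.
- torch: Yellow round torch, 165 mm long, 0.15 to 0.31 kg, upright and lens down in its cup, lens 15 mm above the bench. Origin: centre of the lens face; z runs from the lens to the tail, so it shines along -z. Head 37 mm in diameter to z 38 mm, tapering by z 50 mm to a 27 mm barrel up to the tail at z 165 mm; black rubber sleeve z 98 to 150 mm.
- torch_spot (a point): Point on the torch's beam axis 150 mm in front of the lens (at z -150 mm of torch).
- dock: Black charging base of the torch, fixed, 100 x 84 x 12 mm, with an upright cup: outside diameter 54 mm, inside 44 mm, floor 15 mm and rim 59 mm above the bench. Origin: centre of the underside on the bench, z up; the cup's axis is its z axis.
- dock_mouth (a point): Centre of the charging cup's mouth, 59 mm above the bench.
- green_squeegee: Green-bladed squeegee with grey handle in the rack's slot on the rack's +y side, same shape and frame as squeegee; leave it there.
- orange_squeegee: Orange-bladed squeegee with grey handle in the rack's slot on the rack's -y side, same shape and frame as squeegee; leave it there.
- spray_bottle: Clear spray bottle with red trigger head, 68 mm in diameter, 185 mm tall. Origin: centre of its underside.
- polish_bottle: White bottle with black cap and blue label, 60 mm in diameter, 170 mm tall. Origin: centre of its underside.
- tape_roll: Blue roll of tape lying flat, 104 mm across, 25 mm high. Origin: centre of its underside.
- polishing_pad: Orange round polishing pad, 136 mm across, 30 mm high. Origin: centre of its underside.
- gauge: Grey paint thickness gauge lying flat, 123 x 56 x 26 mm. Origin: centre of its underside.

How it is judged:
By the outcome, as a careful person would: the job done as asked, in the order asked, and still so for the second after the job is handed in, while the arm keeps its last pose, push and grip.
It also fails if it takes over 67 s, if anything falls off the work surface, if the arm or the gripper's body presses on something with over 40 N, if the wrist force passes 120 N, or if a joint passes its speed limit or range.

### The arm

A 6-joint arm with a two-finger parallel gripper is mounted at the origin on the work surface. World frame = base frame: x ahead of the robot, y to its left, z up, the work surface at z = 0. Lengths are in mm, angles in rad, forces in N, time in s.
With the tool pointing down it reaches from about 325 to 925 mm from the base axis. Payload 3.1 kg.
Tool frame: the origin (TCP) lies at the very end of the fingers, on their centre line; the grasp point (between the pads) lies 19 mm behind it; z points along the fingers, x is the direction in which the jaws open and shut, and the axes are right-handed (so a half turn about z gives the same grasp; the last joint's range is limited). The gripper opens to 85 mm and grips with 20 to 120 N. Pads are 22 mm wide; open, the fingers measure 114 mm over their backs; the gripper's body (76 mm by 85 mm) begins 54 mm behind the grasp point. The pads swing forward as they close: fully open they stand 13 mm farther back than shut.
Start: joints at [1.222, 0.217, 1.613, -0, 1.311, -0.112], TCP at [146.601, 607.575, 231.3] pointing down, gripper open.
Joint ranges: [-2.75, 2.75], [-0.78, 2.1], [0.31, 2.55], [-1.13, 4.27], [0.13, 2.63], [-2.58, 2.58]. Speed limits (rad/s): [2.79, 2.79, 3.14, 3.14, 3.14, 3.14].

### API

Orientations are given as a 3x3 rotation matrix whose columns are the frame's x, y, z axes.
In Python, from station import telemetry, viewer, bot gives the robot as it stands.
- The arm moves only by the tool move_arm, never from a script. Its argument "steps" is a list of rows, each a list of 7 numbers: the turn, a rotation vector about the world's x, y, z in degrees, then the shift along the world's x, y, z in mm, then the closure, from -1 (fully open) to 1 (shut). A call has 1 to 12 rows; each row shifts and turns the commanded pose from where the row before left it; what a row does not reach is not made up. A row lasts 1/12 s, in which the tool goes at most 41.7 mm and 7.16 degrees, less where a joint would pass 70% of its speed; a pose out of reach is approached as far as the arm can. A call with a gripper value outside its range is refused whole. The fingers move at their own pace and stop on an object; the grip force is fixed at half the most. Time passes only in rows, so rows that do not move let the fingers close. It gives the time, the measured TCP pose, the force and the opening at its end, in the units of the state.
- telemetry.observe(): the state, without advancing time (a new reading comes with each control period).
- viewer.get_image(name): name is "scene" or "top"; returns a dict with "frame" (384x512x3 uint8, red, green, blue), "depth" (384x512 float32, mm along the optical axis (not along the pixel's ray), 0 where there is no reading), "K" (3x3 intrinsics, pixels), "dist" ([k1, k2, p1, p2, k3] as OpenCV has them; the pictures are not rectified), "rvec" (rotation vector, rad) and "tvec" (3), from world to camera coordinates, as OpenCV has them. Camera axes: x right, y down, z forward; pixel columns grow to the right and rows downward; lengths in mm; the calibration is good to about 2 mm. A picture is of the moment at which its call begins.
- bot.finish_job(): hands the job in, once; it reports no verdict.
The state is a dict: "clock": time; "q": joint angles; "joint_velocities": joint speeds; "effort": joint torques, N m; "tcp_pos": TCP position; "tcp_rot": TCP orientation; "wrist_force": force on the tool from outside, world axes, zero at the start; "wrist_torque": the same for the moment, N m; "finger_gap": finger opening in mm.
Only numpy, scipy, OpenCV 4.12 (cv2) and the standard library are available. Lean on these libraries where they do the work, as an engineer would, in place of code of your own. Each camera call takes 0.05 s, during which the arm holds its last target. There are 200 camera calls.

## Working session

There is one attempt and no reset: what is moved stays moved. The work goes in short steps, Python scripts to look and compute and a tool call to move; the robot and the scene stay as the last step left them, time stands still between calls to the robot, and variables do not carry over. Pictures are saved under pics/ and viewed, about 8 in all and at most 12, crops included, and the job is handed in when it is done.

Besides the shell and the picture viewer there is one more tool, called after "Emit:" as name([rows], argument=value, ...), one row to a line, values as JSON. move_arm: Moves the arm, as the interface text tells. Its arguments: {"type":"object","properties":{"steps":{"type":"array","items":{"type":"array","items":{"type":"number"}}}},"required":["steps"]}

```bash
mkdir -p pics; ls
cat > h.py <<'E'
import numpy as np, cv2
from station import telemetry, viewer, bot
def cam(n):
    d=viewer.get_image(n); R=cv2.Rodrigues(np.array(d["rvec"],float))[0]
    d["R"]=R; d["t"]=np.array(d["tvec"],float).ravel(); d["K"]=np.array(d["K"],float); d["dist"]=np.array(d["dist"],float)
    return d
def cloud(d):
    h,w=d["depth"].shape; v,u=np.mgrid[:h,:w]
    p=cv2.undistortPoints(np.stack([u,v],-1).reshape(-1,1,2).astype(float),d["K"],d["dist"]).reshape(h,w,2)
    z=d["depth"][...,None]; P=np.concatenate([p*z,z],-1)
    return (P-d["t"])@d["R"]
def ray(d,u,v,zp):
    p=cv2.undistortPoints(np.array([[[u,v]]],float),d["K"],d["dist"]).ravel()
    r=np.array([p[0],p[1],1])@d["R"]; c=-d["t"]@d["R"]
    return c+r*(zp-c[2])/r[2]
def save(d,n): cv2.imwrite(f"pics/{n}.png",cv2.cvtColor(d["frame"],cv2.COLOR_RGB2BGR))
E
python3 - <<'E'
from h import *
for n in("scene","top"):
    d=cam(n); save(d,n+"1"); np.savez(n+"1.npz",**d)
    print(n,-d["t"]@d["R"],d["K"][0,0],(d["depth"]==0).mean())
print(telemetry.observe())
E
```

```text
pics
scene [1860.88957596 -216.52701111  990.5310143 ] 464.039964140803 0.011479695638020834
top [ 345.49728706   14.02083694 1391.9728706 ] 457.93570947751795 0.004145304361979167
{'clock': 0.1, 'q': array([ 1.22182548e+00,  2.17710670e-01,  1.61482788e+00,  9.56143969e-06,
        1.31132284e+00, -1.12211371e-01]), 'joint_velocities': array([-0.000102  , -0.00273496, -0.00377569,  0.00029562,  0.00024644,
        0.00171429]), 'effort': array([-1.08838958e-03, -3.98080015e+01, -3.04967272e+01, -3.07356859e-04,
        4.26263912e-03, -2.34024299e-05]), 'tcp_pos': array([146.31489153, 606.84369562, 230.05073688]), 'tcp_rot': array([[ 2.34555251e-01,  9.72102473e-01, -7.84435969e-04],
       [ 9.72100178e-01, -2.34556415e-01, -2.12883034e-03],
       [-2.25343572e-03, -2.63222011e-04, -9.99997426e-01]]), 'wrist_force': array([-0.71010277, -0.390794  , -0.27096747]), 'wrist_torque': array([-0.0043153 , -0.00462028,  0.00823644]), 'finger_gap': 85.12756840417069}
```

```bash
cd pics; python3 -c "
import cv2,numpy as np
a=cv2.imread('scene1.png');b=cv2.imread('top1.png')
cv2.imwrite('s.png',cv2.resize(a,(800,600)));cv2.imwrite('t.png',cv2.resize(b,(800,600)))"
```

```text
(no output)
```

View pics/s.png

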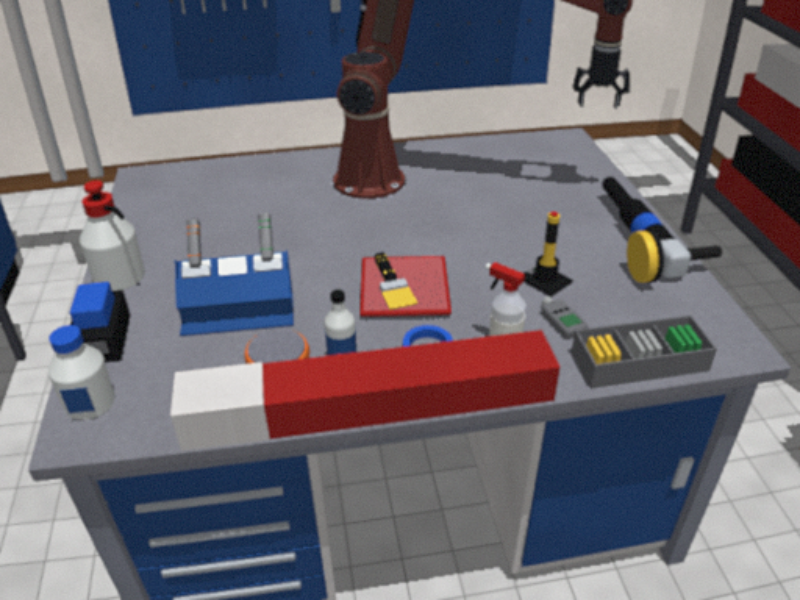

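View pics/t.png

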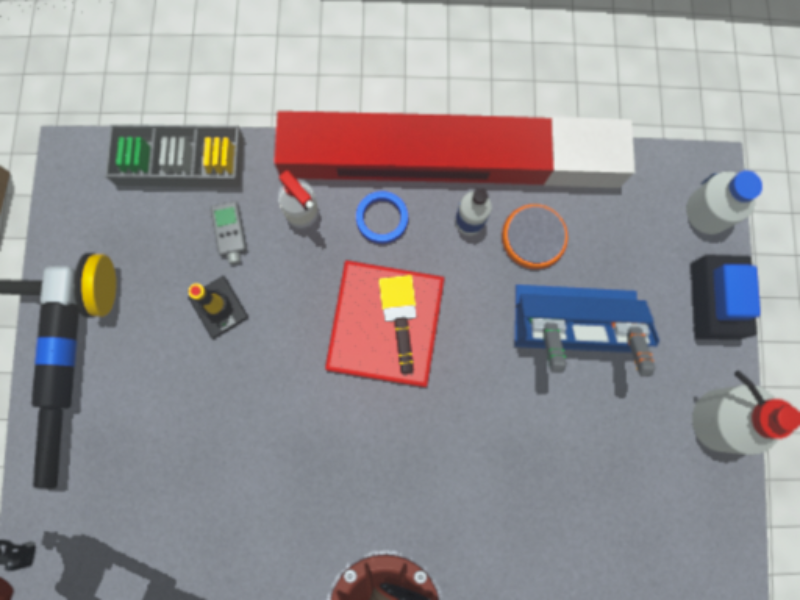

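Scene view: squeegee on the red panel around (395,282), rack on the left around (235,285), torch in its cup at (550,250). Top view (image up is +x, left is +y): squeegee from (397,278) to (406,370), panel centre about (386,323), rack about (585,325), torch tail at (197,290).

```bash
cat > m.py <<'E'
from h import *
d=dict(np.load("top1.npz")); C=cloud(d); hsv=cv2.cvtColor(d["frame"],cv2.COLOR_RGB2HSV)
H,S,V=[hsv[...,i].astype(int) for i in range(3)]
def box(x0,x1,y0,y1):
    m=np.zeros(H.shape,bool); m[int(y0/1.5625):int(y1/1.5625),int(x0/1.5625):int(x1/1.5625)]=1; return m
def rect(P): 
    r=cv2.minAreaRect(P.astype(np.float32)); return np.round(r[0],1),np.round(r[1],1),round(r[2],2)
def rays(m,z): return np.array([ray(d,u,v,z)[:2] for v,u in np.argwhere(m)])
red=((H<8)|(H>172))&(S>110)&box(310,460,245,400)
cs=max(cv2.findContours(red.astype(np.uint8),0,1)[0],key=cv2.contourArea)
print("panel",rect(np.array([ray(d,*p,22)[:2] for p in cs[:,0]])), np.median(C[red],0))
yel=(H>20)&(H<35)&(S>150)&box(370,425,265,320)
print("blade",yel.sum(),rect(rays(yel,27)),np.median(C[yel],0))
hd=(V<80)&box(380,425,310,380)
print("handle",rect(rays(hd,44)),rays(hd,44).mean(0),np.median(C[hd],0))
bl=(H>100)&(H<125)&(S>120)&box(500,675,275,360)&(C[...,2]>8)
Q=C[bl]; print("rack",bl.sum(),rect(Q[:,:2]),np.percentile(Q,[0.5,5,50,95,99.5],axis=0).round(0).tolist())
wh=(S<60)&(V>150)&box(565,615,320,345)
print("label",rect(C[wh][:,:2]),C[wh].mean(0), np.linalg.svd(C[wh]-C[wh].mean(0))[2][2])
for n,b in(("green",box(535,575,335,375)),("orange",box(625,660,335,375))):
    m=b&(C[...,2]>80); Q=C[m]; s=np.linalg.svd(Q-Q.mean(0))[2][0]; print(n,m.sum(),Q.mean(0).round(1),s.round(3))
t=box(180,245,275,325)
tr=((H<8)|(H>172))&(S>120)&t
print("tail",tr.sum(),np.median(C[tr],0),rays(tr,180).mean(0))
m=t&(C[...,2]>90); Q=C[m]; print("torch",m.sum(),Q.mean(0),np.percentile(Q,[2,98],axis=0).round(0).tolist())
m=(V<90)&box(180,255,270,340)&(C[...,2]<25)&(C[...,2]>5); print("dock",rect(C[m][:,:2]),m.sum())
E
python3 m.py
```

```text
panel (array([541.9,   9.6]), array([198.2, 219.3]), 81.58) [528.39266172  28.70675371  22.26049595]
blade 389 (array([603.8, -11.9]), array([57.2, 63.1]), 7.77) [603.40845236 -12.61786718  27.01055355]
handle (array([474.1, -29.8]), array([57.5, 18.6]), 8.07) [460.9375032  -32.72713821] [454.03543048 -35.02299944  48.18594948]
rack 1806 (array([ 516.6, -225.7]), array([186.8, 558.6]), 17.04) [[345.0, -490.0, 8.0], [501.0, -482.0, 11.0], [560.0, -363.0, 79.0], [596.0, -249.0, 111.0], [619.0, 14.0, 1392.0]]
label (array([ 454.6, -185.4]), array([ 60.2, 450.7]), 21.08) [ 517.83958504 -362.20984332  111.61922159] [-0.97893777  0.11362808 -0.16961573]
green 352 [ 480.1 -285.9  167.7] [-0.133  0.238  0.962]
orange 373 [ 481.8 -446.   154. ] [-0.2    0.348  0.916]
tail 19 [567.49410795 338.61287282 182.8979377 ] [568.45112324 339.19414459]
torch 169 [558.25022267 323.66405288 193.55374448] [[345.0, 14.0, 94.0], [579.0, 349.0, 1392.0]]
dock (array([567.3, 337.7]), array([98.2, 81.7]), 33.35) 458
```

```bash
cd pics; python3 -c "
import cv2,numpy as np
b=cv2.imread('top1.png')
a=b[175:245,320:430];c=b[170:225,110:165]
cv2.imwrite('c.png',np.hstack([cv2.resize(a,None,fx=4.5,fy=4.5,interpolation=2),cv2.copyMakeBorder(cv2.resize(c,None,fx=5,fy=5,interpolation=2),0,40,0,0,0)]))"
```

```text
(no output)
```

View pics/c.png

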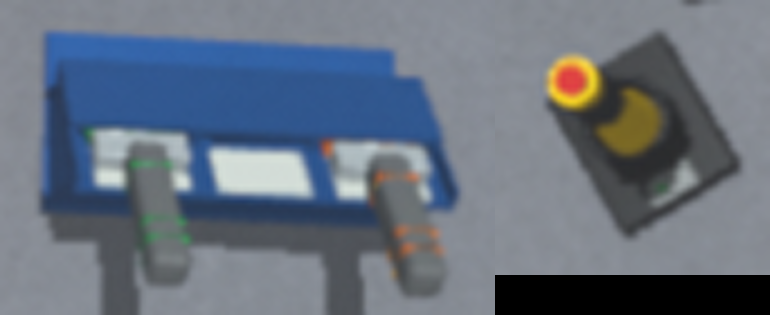

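Crop: rack mouth with green (left) and orange handles, the middle slot's white ramp at about crop (262,172), and the torch upright in its cup. The rack numbers need the zero-depth pixels dropped, so I'll redo them.

```bash
cat >> m.py <<'E'
print("-----")
ok=(d["depth"]>0)
Z=C[...,2]
m=bl&ok&(Z>8)&(Z<135); Q=C[m]; print("rack",rect(Q[:,:2]),np.percentile(Q,[1,50,99],axis=0).round(0).tolist())
def line(P): vx,vy,x,y=cv2.fitLine(P.astype(np.float32),2,0,.01,.01).ravel(); return np.degrees(np.arctan2(vy,vx)).round(2),x.round(1),y.round(1)
# back top edge & front edge per column of top plate
def pl(P):
    c=P.mean(0); return c.round(1),np.linalg.svd(P-c)[2][2].round(3)
m2=m&(Z>112); print("top plate",rect(C[m2][:,:2]),pl(C[m2]),m2.sum())
m3=m&(Z<90)&(C[...,0]>560); print("back low",rect(C[m3][:,:2]),Q.shape, m3.sum())
w=wh&ok&(Z>60)&(Z<130); print("label",rect(C[w][:,:2]),pl(C[w]),w.sum())
for n,h0,h1,b in(("green",40,85,box(525,580,315,375)),("orange",2,18,box(610,665,315,375))):
    mm=b&(H>=h0)&(H<=h1)&(S>60)&ok; print(n,mm.sum(),C[mm].mean(0).round(1))
for n,b in(("green",box(540,575,335,375)),("orange",box(625,660,335,375))):
    mm=b&ok&(Z>125)&(Z<220)&(S<90); s=cv2.fitLine(C[mm].astype(np.float32),2,0,.01,.01).ravel(); print(n,mm.sum(),s.round(3))
# scene cam
d=dict(np.load("scene1.npz")); C=cloud(d); hsv=cv2.cvtColor(d["frame"],cv2.COLOR_RGB2HSV); H,S,V=[hsv[...,i].astype(int) for i in range(3)]; Z=C[...,2]
m=(H>100)&(H<125)&(S>110)&box(165,300,235,340)&(d["depth"]>0)&(Z>8)&(Z<135)
Q=C[m]; print("scene rack",m.sum(),rect(Q[:,:2]),np.percentile(Q,[1,50,99],axis=0).round(0).tolist())
b=m&(Z<70)&(Z>25); print("back face",pl(C[b]),b.sum(),rect(C[b][:,:2]))
E
python3 m.py | sed -n '/-----/,$p'
```

```text
-----
rack (array([ 559.6, -369.4]), array([246.7, 124.1]), 88.25) [[498.0, -489.0, 8.0], [560.0, -364.0, 79.0], [617.0, -246.0, 115.0]]
top plate (array([ 510.1, -367.7]), array([242.9,  25. ]), 88.32) (array([ 503.9, -358.1,  114.8]), array([ 0.178,  0.002, -0.984])) 69
back low (array([ 590.6, -370.1]), array([245.4,  62.6]), 89.22) (1793, 3) 896
label (array([ 520.7, -357.9]), array([83.4, 34.1]), 85.08) (array([ 519.5, -365.8,   99.4]), array([ 0.66 , -0.055,  0.749])) 209
green 38 [ 493.9 -290.4  137.4]
orange 46 [ 491.7 -436.1  147.6]
green 259 [ 8.22000e-01  2.10000e-02 -5.69000e-01  4.73713e+02 -2.84822e+02
  1.66990e+02]
orange 270 [ 7.87000e-01 -5.00000e-03 -6.17000e-01  4.74548e+02 -4.41153e+02
  1.62276e+02]
scene rack 2161 (array([ 562.5, -370.9]), array([245.7, 131. ]), 87.88) [[502.0, -489.0, 8.0], [576.0, -371.0, 69.0], [610.0, -249.0, 111.0]]
back face (array([ 583.4, -368.4,   51.7]), array([ 0.982, -0.02 , -0.185])) 814 (array([ 580.2, -361.2]), array([ 86. , 256.2]), 14.18)
```

Emit:
move_arm([
  [0, 0, -7, 30, -40, 0, -1],
  [0, 0, -7, 30, -40, 0, -1],
  [0, 0, -7, 30, -40, 0, -1],
  [0, 0, -7, 30, -40, 0, -1],
  [0, 0, -7, 30, -40, 0, -1],
  [0, 0, -7, 30, -40, 0, -1],
  [0, 0, -7, 30, -40, 0, -1],
  [0, 0, -7, 30, -40, 0, -1],
  [0, 0, -7, 30, -40, 0, -1],
  [0, 0, -7, 30, -40, 0, -1],
  [0, 0, -7, 30, -40, 0, -1],
  [0, 0, -7, 29, -40, 0, -1],
])

```text
clock: 1.1
tcp_pos: [446.6, 205.3, 231.0]
tcp_rot: [[0.99, -0.138, -0.0], [-0.138, -0.99, 0.0], [-0.0, -0.0, -1.0]]
wrist_force: [1.0, 0.7, -0.4]
finger_gap: 85.3
```

Emit:
move_arm([
  [0, 0, -6.75, 5.3, -21, -10, -1],
  [0, 0, -6.75, 5.3, -21, -10, -1],
  [0, 0, -6.75, 5.3, -21, -10, -1],
  [0, 0, -6.75, 5.3, -21, -10, -1],
  [0, 0, -6.75, 5.3, -21, -10, -1],
  [0, 0, -6.75, 5.3, -21, -10, -1],
  [0, 0, -6.75, 5.3, -21, -10, -1],
  [0, 0, -6.75, 5.3, -21, -10, -1],
  [0, 0, -6.75, 5.3, -21, -10, -1],
  [0, 0, -6.75, 5.3, -21, -10, -1],
  [0, 0, -6.75, 5.3, -21, -10, -1],
  [0, 0, 0, 0, 0, 0, -1],
])

```text
clock: 2.1
tcp_pos: [503.4, -26.6, 119.0]
tcp_rot: [[0.136, -0.991, -0.003], [-0.991, -0.136, -0.001], [0.0, 0.004, -1.0]]
wrist_force: [-0.9, 0.2, -0.8]
finger_gap: 85.2
```

Run:
```python
from h import *
d=cam("top"); save(d,"g1")
im=cv2.imread("pics/g1.png")[150:270,195:305]; cv2.imwrite("pics/g1c.png",cv2.resize(im,None,fx=4.5,fy=4.5,interpolation=2))
s=telemetry.observe(); print(s["tcp_pos"],s["tcp_rot"],s["q"])
```

```text
[503.32496581 -25.08818564 119.75727123] [[ 1.40103690e-01 -9.90131558e-01 -3.23317924e-03]
 [-9.90136365e-01 -1.40106065e-01  5.19154528e-04]
 [-9.67019303e-04  3.12855287e-03 -9.99994639e-01]] [-1.89097287e-01  9.06395416e-02  1.98346387e+00 -1.11499333e-04
  1.07076239e+00  1.24118494e+00]
```

View pics/g1c.png

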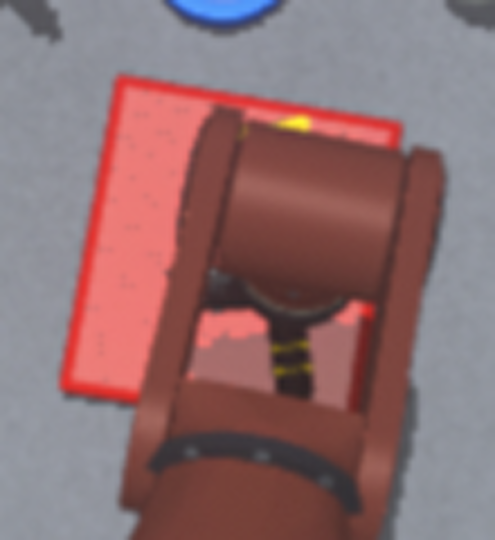

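The arm covers the squeegee, and the handle runs straight out under the gripper at crop (290,370), so alignment looks right. Next I descend and grip.

Emit:
move_arm([
  [0, 0, 0, 1, 0, -25, -1],
  [0, 0, 0, 0, 0, -25, -1],
  [0, 0, 0, 0, 0, -20, -1],
  [0, 0, 0, 0, 0, -15, -1],
  [0, 0, 0, 0, 0, -10, -1],
  [0, 0, 0, 0, 0, 0, -1],
])

```text
clock: 2.65
tcp_pos: [503.1, -22.7, 24.2]
tcp_rot: [[0.144, -0.99, -0.005], [-0.99, -0.144, 0.001], [-0.002, 0.005, -1.0]]
wrist_force: [-0.9, 1.1, -0.5]
finger_gap: 85.5
```

Emit:
move_arm([
  [0, 0, 0, 0, 0, 0, 1],
  [0, 0, 0, 0, 0, 0, 1],
  [0, 0, 0, 0, 0, 0, 1],
  [0, 0, 0, 0, 0, 0, 1],
  [0, 0, 0, 0, 0, 0, 1],
  [0, 0, 0, 0, 0, 0, 1],
  [0, 0, 0, 0, 0, 0, 1],
  [0, 0, 0, 0, 0, 0, 1],
])

```text
clock: 3.32
tcp_pos: [506.7, -24.1, 27.6]
tcp_rot: [[0.142, -0.99, 0.003], [-0.99, -0.142, -0.001], [0.001, -0.002, -1.0]]
wrist_force: [0.6, 0.6, 6.0]
finger_gap: 24.3
```

Emit:
move_arm([
  [0, 0, 0, 0, 0, 15, 1],
  [0, 0, 0, 0, 0, 25, 1],
  [0, 0, 0, 0, 0, 35, 1],
  [0, 0, 0, 0, 0, 35, 1],
  [0, 0, 0, 0, 0, 35, 1],
  [0, 0, 0, 0, 0, 35, 1],
  [0, 0, 0, 0, 0, 20, 1],
  [0, 0, 0, 0, 0, 0, 1],
])

```text
clock: 3.98
tcp_pos: [508.7, -24.4, 232.2]
tcp_rot: [[0.142, -0.99, 0.011], [-0.99, -0.142, -0.002], [0.003, -0.01, -1.0]]
wrist_force: [1.6, 0.1, -1.7]
finger_gap: 24.8
```

Emit:
move_arm([
  [0, 0, -4.9, 0, -30, 0, 1],
  [0, 0, -4.9, 0, -30, 0, 1],
  [0, 5, 0, -5, -30, 0, 1],
  [0, 5, 0, -5, -30, 0, 1],
  [0, 5, 0, -5, -30, 0, 1],
  [0, 5, 0, -5, -30, 0, 1],
  [0.3, 5, 0, -5, -30, 0, 1],
  [0.3, 5, 0, -5, -30, 0, 1],
  [0.3, 5, 0, -5, -30, 0, 1],
  [0.2, 5.1, 0, -5, -30, 0, 1],
  [0, 0, 0, 0, 0, 0, 1],
  [0, 0, 0, 0, 0, 0, 1],
])

```text
clock: 4.98
tcp_pos: [463.9, -324.0, 220.9]
tcp_rot: [[-0.027, -0.761, -0.649], [-1.0, 0.017, 0.022], [-0.006, 0.649, -0.761]]
wrist_force: [-0.6, 0.1, -1.6]
finger_gap: 24.7
```

Run:
```python
from h import *
d=cam("scene"); save(d,"g2")
im=cv2.imread("pics/g2.png")[60:300,60:380]; cv2.imwrite("pics/g2c.png",cv2.resize(im,None,fx=2.5,fy=2.5,interpolation=2))
d=cam("top"); save(d,"g2t")
s=telemetry.observe(); print(s["tcp_pos"],s["tcp_rot"],s["q"])
```

```text
[ 464.74116609 -322.95019586  224.54606628] [[-0.02525006 -0.76338234 -0.6454532 ]
 [-0.99967685  0.01738482  0.01854609]
 [-0.00293667  0.64571292 -0.76357462]] [-0.55611163  0.51658922  1.37189577 -0.34663419  1.866635    1.04287492]
```

View pics/g2c.png

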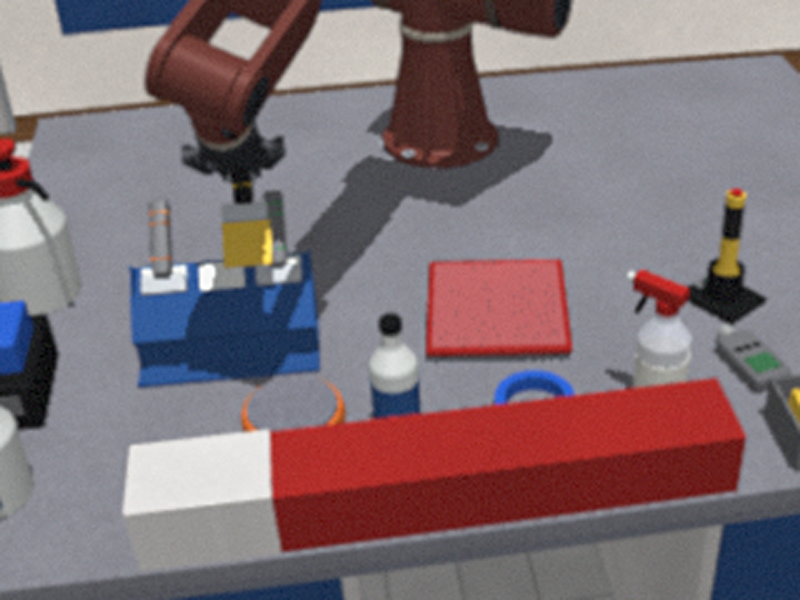

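The squeegee is held tilted above the rack, blade facing down-forward at crop (245,240), and the other things are undisturbed. I'll measure where the blade is relative to the slot.

```bash
cat > b.py <<'E'
from h import *
import sys
ys=np.radians(-1.6); rx=np.array([np.cos(ys),np.sin(ys),0]); ry=np.array([-rx[1],rx[0],0]); uz=np.array([0,0,1])
O=np.array([559.6,-369.,0])-30*rx+85*uz
X=np.cos(.7)*rx-np.sin(.7)*uz; Zs=np.sin(.7)*rx+np.cos(.7)*uz; S=np.stack([X,ry,Zs],1)
def blade():
    for cn in("scene","top"):
        d=cam(cn); C=cloud(d); h=cv2.cvtColor(d["frame"],cv2.COLOR_RGB2HSV)
        m=(h[...,0]>18)&(h[...,0]<36)&(h[...,1]>130)&(h[...,2]>60)&(d["depth"]>0)&(np.linalg.norm(C-[540,-350,150],axis=2)<140)
        m=cv2.morphologyEx(m.astype(np.uint8),cv2.MORPH_OPEN,np.ones((3,3)))
        n,l,st,_=cv2.connectedComponentsWithStats(m)
        if n<2: print(cn,"none"); continue
        k=1+st[1:,4].argmax(); P=(C[l==k]-O)@S
        e=np.percentile(P,[1,50,99],axis=0); c=P.mean(0); v=np.linalg.svd(P-c)[2][2]
        r=cv2.minAreaRect(P[:,:2].astype(np.float32))
        print(cn,st[k,4],"slotframe p1,50,99",e.round(1).tolist(),"normal",v.round(3),"rect",[np.round(q,1) for q in r])
s=telemetry.observe(); print("tcp slot",((s["tcp_pos"]-O)@S).round(1)); print("sq axes in slot",(S.T@np.stack([-s["tcp_rot"][:,1],-s["tcp_rot"][:,0],-s["tcp_rot"][:,2]],1)).round(3).tolist())
blade(); print("S cols",S.T.round(3).tolist(),"O",O, s["wrist_force"].round(1), s["finger_gap"])
E
python3 b.py
```

```text
tcp slot [-140.5   43.4   64.1]
sq axes in slot [[1.0, -0.004, 0.002], [0.004, 1.0, -0.001], [-0.002, 0.001, 1.0]]
scene 320 slotframe p1,50,99 [[-74.8, 14.1, 56.7], [-44.7, 44.5, 63.7], [-15.9, 74.8, 70.0]] normal [-0.027  0.005  1.   ] rect [array([-45.3,  44.5]), array([60.4, 60.9]), np.float64(87.1)]
top none
S cols [[0.765, -0.021, -0.644], [0.028, 1.0, 0.0], [0.644, -0.018, 0.765]] O [ 529.61169655 -368.16235084   85.        ] [ 0.3  0.1 -1. ] 24.827229605353
```

Emit:
move_arm([
  [0, 0, 0, -4, -14, 3, 1],
  [0, 0, 0, -4, -14, 3, 1],
  [0, 0, 0, -4, -14, 3, 1],
  [0, 0, 0, -4, -1, 3, 1],
  [0, 0, 0, -7, 0, -9, 1],
  [0, 0, 0, -7, 0, -9, 1],
  [0, 0, 0, -7, 0, -8, 1],
  [0, 0, 0, -6, 0, -7, 1],
  [0, 0, 0, 0, 0, 0, 1],
  [0, 0, 0, 0, 0, 0, 1],
])

```text
clock: 6.02
tcp_pos: [421.4, -366.0, 204.1]
tcp_rot: [[-0.025, -0.763, -0.646], [-1.0, 0.018, 0.018], [-0.002, 0.646, -0.763]]
wrist_force: [0.0, 0.2, -1.0]
finger_gap: 24.4
```

```bash
python3 b.py
python3 - <<'E'
from h import *
d=cam("scene"); save(d,"g3"); a=cv2.imread("pics/g3.png")[120:220,100:200]
d=cam("top"); save(d,"g3t"); b=cv2.imread("pics/g3t.png")[170:250,320:430]
cv2.imwrite("pics/g3c.png",np.hstack([cv2.resize(a,(400,400),interpolation=2),cv2.resize(b,(400,400),interpolation=2)]))
E
```

```text
tcp slot [-159.5   -0.9   21.3]
sq axes in slot [[1.0, -0.004, 0.003], [0.004, 1.0, -0.0], [-0.003, 0.0, 1.0]]
scene 295 slotframe p1,50,99 [[-93.7, -30.6, 12.9], [-64.8, -1.1, 20.9], [-35.3, 28.7, 28.9]] normal [-0.016 -0.008 -1.   ] rect [array([-65.2,  -1.1]), array([60.3, 60.7]), np.float64(0.4)]
top none
S cols [[0.765, -0.021, -0.644], [0.028, 1.0, 0.0], [0.644, -0.018, 0.765]] O [ 529.61169655 -368.16235084   85.        ] [ 0.   0.2 -1. ] 24.369620041471475
```

View pics/g3c.png

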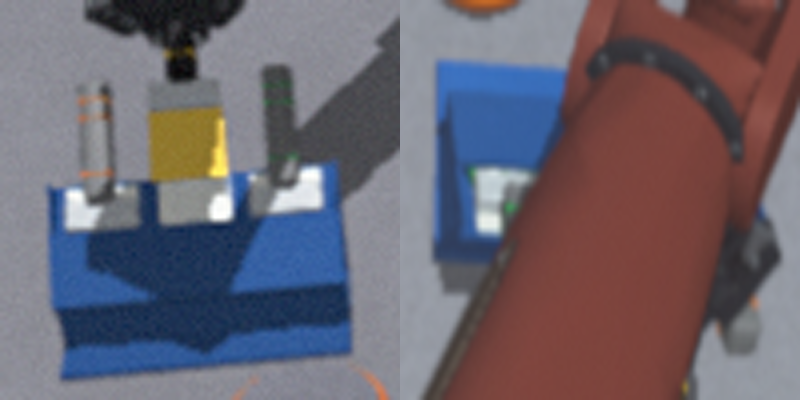

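Left: blade just above the middle ramp, spanning crop x 150–230 against the ramp's 158–232, at z about 16 mm above the floor. I'll compare blade and ramp in the same picture's depth.

```bash
cat > r.py <<'E'
from b import *
d=cam("scene"); C=(cloud(d)-O)@S; h=cv2.cvtColor(d["frame"],cv2.COLOR_RGB2HSV)
w=(h[...,1]<70)&(h[...,2]>90)&(d["depth"]>0)&(abs(C[...,2])<14)&(C[...,0]>-45)&(C[...,0]<0)
for lo,hi in((-45,45),(45,110),(-110,-45)):
    P=C[w&(C[...,1]>lo)&(C[...,1]<hi)]; print(len(P),np.percentile(P,[2,50,98],axis=0).round(1).tolist())
    if lo==-45: c=P.mean(0); print(np.linalg.svd(P-c)[2][2])
B=(h[...,0]>100)&(h[...,0]<125)&(h[...,1]>110)&(d["depth"]>0)&(C[...,0]>-80)&(abs(C[...,1])<150)&(abs(C[...,2])<60)
print("rack y ext",np.percentile(C[B][:,1],[.5,99.5]))
E
python3 r.py | tail -5
```

```text
195 [[-37.5, -32.3, -1.7], [-18.8, -2.2, 3.7], [-1.3, 29.1, 9.8]]
[ 0.02213921 -0.01500733 -0.99964225]
82 [[-38.4, 45.6, -1.3], [-26.7, 80.5, 5.8], [-1.7, 107.9, 13.9]]
80 [[-41.6, -107.2, -3.3], [-27.7, -66.1, 6.2], [-0.3, -48.8, 13.8]]
rack y ext [-146.96173508  122.7213725 ]
```

Emit:
move_arm([
  [0, 0, 0, -3, 0, -3.7, 1],
  [0, 0, 0, -3.1, 0, -3.7, 1],
  [0, 0, 0, 7.65, -0.2, -6.45, 1],
  [0, 0, 0, 7.65, -0.2, -6.45, 1],
  [0, 0, 0, 7.65, -0.2, -6.45, 1],
  [0, 0, 0, 7.65, -0.2, -6.45, 1],
  [0, 0, 0, 3.8, -0.1, -3.2, 1],
  [0, 0, 0, 0, 0, 0, 1],
  [0, 0, 0, 0, 0, 0, 1],
])

```text
clock: 7.12
tcp_pos: [450.8, -367.6, 168.3]
tcp_rot: [[-0.025, -0.764, -0.645], [-1.0, 0.018, 0.017], [-0.001, 0.645, -0.764]]
wrist_force: [0.3, 0.2, -1.9]
finger_gap: 24.9
```

```bash
python3 b.py
```

```text
tcp slot [-113.9   -1.6   13. ]
sq axes in slot [[1.0, -0.003, 0.001], [0.003, 1.0, 0.001], [-0.001, -0.001, 1.0]]
scene 245 slotframe p1,50,99 [[-47.9, -31.9, 4.4], [-23.4, -2.7, 12.8], [0.9, 27.5, 20.6]] normal [-0.008 -0.019  1.   ] rect [array([-23.9,  -2. ]), array([60. , 51.7]), np.float64(88.7)]
top none
S cols [[0.765, -0.021, -0.644], [0.028, 1.0, 0.0], [0.644, -0.018, 0.765]] O [ 529.61169655 -368.16235084   85.        ] [ 0.3  0.2 -1.9] 24.884353653129924
```

Emit:
move_arm([
  [0, 0, 0, 6.1, -0.1, -5.15, 1],
  [0, 0, 0, 6.1, -0.1, -5.15, 1],
  [0, 0, 0, 6.1, -0.1, -5.15, 1],
  [0, 0, 0, 6.1, -0.1, -5.15, 1],
  [0, 0, 0, 4.6, -0.1, -3.9, 1],
  [0, 0, 0, 0, 0, 0, 1],
  [0, 0, 0, 0, 0, 0, 1],
])

```text
clock: 7.8
tcp_pos: [479.7, -368.0, 143.7]
tcp_rot: [[-0.025, -0.764, -0.645], [-1.0, 0.018, 0.017], [-0.001, 0.645, -0.764]]
wrist_force: [0.3, -1.9, -0.3]
finger_gap: 24.9
```

Emit:
move_arm([
  [0, 0, 0, 1.55, 0, -1.3, 1],
  [0, 0, 0, 1.55, 0, -1.3, 1],
  [0, 0, 0, 1.55, 0, -1.3, 1],
  [0, 0, 0, 0, 0, 0, 1],
])

```text
clock: 8.13
tcp_pos: [484.4, -368.2, 140.4]
tcp_rot: [[-0.025, -0.765, -0.644], [-1.0, 0.019, 0.017], [-0.001, 0.644, -0.765]]
wrist_force: [0.2, -0.0, -0.6]
finger_gap: 25.3
```

Emit:
move_arm([
  [0, 0, 0, 1.15, 0, -1, 1],
  [0, 0, 0, 1.15, 0, -1, 1],
  [0, 0, 0, 0, 0, 0, 1],
])

```text
clock: 8.38
tcp_pos: [486.7, -368.2, 138.3]
tcp_rot: [[-0.025, -0.765, -0.644], [-1.0, 0.019, 0.017], [-0.001, 0.644, -0.765]]
wrist_force: [-0.3, -0.3, -1.7]
finger_gap: 24.7
```

Emit:
move_arm([
  [0, 0, 0, 1.15, 0, -1, 1],
  [0, 0, 0, 1.15, 0, -1, 1],
  [0, 0, 0, 0, 0, 0, 1],
])

```text
clock: 8.63
tcp_pos: [489.0, -368.2, 136.3]
tcp_rot: [[-0.025, -0.764, -0.644], [-1.0, 0.019, 0.017], [-0.001, 0.644, -0.765]]
wrist_force: [-0.7, -0.1, -1.2]
finger_gap: 24.7
```

```bash
python3 b.py
```

```text
tcp slot [-64.1  -1.2  13. ]
sq axes in slot [[1.0, -0.003, 0.0], [0.003, 1.0, 0.001], [-0.0, -0.001, 1.0]]
scene none
top none
S cols [[0.765, -0.021, -0.644], [0.028, 1.0, 0.0], [0.644, -0.018, 0.765]] O [ 529.61169655 -368.16235084   85.        ] [-0.7 -0.1 -1.2] 24.742461125722475
```

Emit:
move_arm([
  [0, 0, 0, 1.15, 0, -1, 1],
  [0, 0, 0, 0, 0, 0, 1],
])

```text
clock: 8.9
tcp_pos: [489.3, -368.4, 136.4]
tcp_rot: [[-0.026, -0.763, -0.646], [-1.0, 0.019, 0.017], [-0.0, 0.646, -0.763]]
wrist_force: [-2.3, -0.3, 2.3]
finger_gap: 24.5
```

Emit:
move_arm([
  [0, 0, 0, 1.15, 0, -1, 1],
  [0, 0, 0, 0, 0, 0, 1],
])

```text
clock: 9.07
tcp_pos: [489.6, -368.4, 136.5]
tcp_rot: [[-0.026, -0.761, -0.648], [-1.0, 0.02, 0.017], [-0.0, 0.649, -0.761]]
wrist_force: [-6.7, 0.2, 5.8]
finger_gap: 24.6
```

Emit:
move_arm([
  [0, 0, 0, 1.15, 0, -1, 1],
  [0, 0, 0, 0, 0, 0, 1],
])

```text
clock: 9.23
tcp_pos: [489.8, -368.5, 136.7]
tcp_rot: [[-0.027, -0.759, -0.651], [-1.0, 0.02, 0.018], [-0.0, 0.651, -0.759]]
wrist_force: [-8.5, 0.6, 9.7]
finger_gap: 24.8
```

Emit:
move_arm([
  [0, 0, 0, -2, 0, 0, 1],
  [0, 0, 0, -1.3, 0, -1.5, 1],
  [0, 0, 0, -1.3, 0, -1.5, 1],
  [0, 0, 0, 0, 0, 0, 1],
])

```text
clock: 9.57
tcp_pos: [486.6, -368.8, 133.2]
tcp_rot: [[-0.026, -0.762, -0.647], [-1.0, 0.02, 0.016], [0.001, 0.647, -0.762]]
wrist_force: [-6.0, 0.5, 8.0]
finger_gap: 24.9
```

Run:
```python
from b import *
s=telemetry.observe(); print("F slot",s["wrist_force"]@S)
```

```text
tcp slot [-63.9  -1.8   9.1]
sq axes in slot [[1.0, -0.001, 0.004], [0.001, 1.0, 0.002], [-0.004, -0.002, 1.0]]
scene none
top none
S cols [[0.765, -0.021, -0.644], [0.028, 1.0, 0.0], [0.644, -0.018, 0.765]] O [ 529.61169655 -368.16235084   85.        ] [-6.   0.5  8. ] 24.863680353467664
F slot [-8.54557705  0.02258181  2.5182093 ]
```

Emit:
move_arm([
  [0, 0, 0, 0, 0, 0, 0.1],
  [0, 0, 0, 0, 0, 0, -0.1],
  [0, 0, 0, 0, 0, 0, -0.15],
  [0, 0, 0, 0, 0, 0, -0.15],
  [0, 0, 0, 0, 0, 0, -0.15],
  [0, 0, 0, 0, 0, 0, -0.15],
])

```text
clock: 10.17
tcp_pos: [487.8, -368.1, 130.2]
tcp_rot: [[-0.025, -0.765, -0.644], [-1.0, 0.019, 0.017], [-0.001, 0.644, -0.765]]
wrist_force: [0.6, 0.4, -0.2]
finger_gap: 49.0
```

Emit:
move_arm([
  [0, 0, 0, 4, 0, 5, -0.15],
  [0, 0, 0, 8, 0, 10, -0.15],
  [0, 0, 0, 14, 0, 17, -0.15],
  [0, 0, 0, 19, 0, 23, -0.15],
  [0, 0, 0, 19, 0, 23, -0.15],
  [0, 0, 0, 19, 0, 23, -0.15],
  [0, 0, 0, 0, 20, 30, -0.15],
  [0, 0, 0, 0, 30, 25, -0.15],
  [0, 0, 0, 0, 40, 0, -0.15],
  [0, 0, 0, 0, 40, 0, -0.15],
  [0, 0, 0, 0, 40, 0, -0.15],
  [0, 0, 0, 0, 40, 0, -0.15],
])

```text
clock: 11.17
tcp_pos: [570.9, -156.4, 287.2]
tcp_rot: [[-0.025, -0.765, -0.643], [-1.0, 0.019, 0.017], [-0.0, 0.643, -0.766]]
wrist_force: [0.3, 0.2, -0.2]
finger_gap: 48.8
```

Run:
```python
from h import *
d=cam("scene"); save(d,"g4"); a=cv2.imread("pics/g4.png")[120:220,100:200]
d=cam("top"); save(d,"g4t"); b=cv2.imread("pics/g4t.png")
cv2.imwrite("pics/g4c.png",np.hstack([cv2.resize(a,(400,400),interpolation=2),cv2.resize(b[170:250,320:430],(400,400),interpolation=2)]))
s=telemetry.observe(); print(s["tcp_pos"],s["tcp_rot"],s["q"],s["finger_gap"])
```

```text
[ 571.35580622 -152.10789927  287.38961823] [[-0.01808292 -0.76487325 -0.64392695]
 [-0.99982985  0.01148559  0.01443459]
 [-0.00364476  0.6440784  -0.7649508 ]] [-0.29066593  0.56141757  1.18671082 -0.19540136  2.06732148  1.26387909] 49.29321908127242
```

View pics/g4c.png

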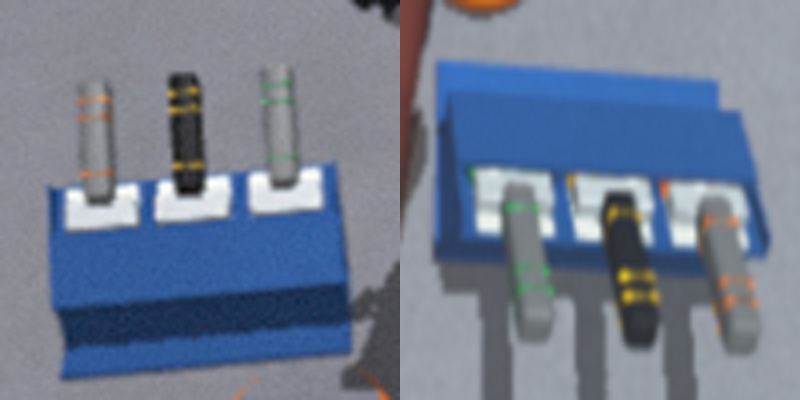

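The yellow squeegee sits in the middle slot exactly like its neighbours, with the clamps in line and the handle flat, and it has been released. Now the torch.

Emit:
move_arm([
  [0, -6.7, 0, 0, 28, 0, -0.6],
  [0, -6.7, 0, 0, 28, 0, -1],
  [0, -6.7, 0, 0, 28, 0, -1],
  [0, -6.7, 0, 0, 28, 0, -1],
  [0, -6.7, 0, 0, 28, 0, -1],
  [0, -6.6, 0, 0, 28, 0, -1],
  [0, 0, 7, 0, 28, 0, -1],
  [0, 0, 7, 0, 28, 0, -1],
  [0, 0, 7, 0, 28, 0, -1],
  [0, 0, 7, 0, 28, 0, -1],
  [0, 0, 7, 0, 28, 0, -1],
  [0, 0, 7, 0, 28, 0, -1],
])

```text
clock: 12.27
tcp_pos: [571.0, 178.6, 287.3]
tcp_rot: [[0.659, -0.752, -0.01], [-0.752, -0.659, 0.012], [-0.016, -0.0, -1.0]]
wrist_force: [-0.3, -0.0, -0.6]
finger_gap: 85.8
```

Emit:
move_arm([
  [0, 0, 7, 0, 22, 0, -1],
  [0, 0, 7, 0, 22, 0, -1],
  [0, 0, 7, 0, 22, 0, -1],
  [0, 0, 7, 0, 22, 0, -1],
  [0, 0, 7, 0, 22, 0, -1],
  [0, 0, 7, 0, 22, 0, -1],
  [0, 0, 7, 0, 22, 0, -1],
  [0, 0, 0, 0, 0, 0, -1],
  [0, 0, 0, 0, 0, 0, -1],
])

```text
clock: 13.02
tcp_pos: [570.9, 332.3, 286.6]
tcp_rot: [[1.0, -0.001, -0.016], [-0.001, -1.0, -0.001], [-0.016, 0.001, -1.0]]
wrist_force: [-0.3, 0.2, 0.6]
finger_gap: 85.5
```

```bash
cat > q.py <<'E'
from h import *
s=telemetry.observe(); R=s["tcp_rot"]; print(s["clock"],s["tcp_pos"].round(1),R.round(3).tolist(),s["q"].round(2),s["finger_gap"].round(1),s["wrist_force"].round(1))
T=np.stack([[1,0,0],[0,-1,0],[0,0,-1]]).astype(float)
print("rotvec to vertical yaw0",np.degrees(cv2.Rodrigues(T@R.T)[0]).ravel().round(2))
E
python3 q.py
```

```text
Traceback (most recent call last):
  File "q.py", line 2, in <module>
    s=telemetry.observe(); R=s["tcp_rot"]; print(s["clock"],s["tcp_pos"].round(1),R.round(3).tolist(),s["q"].round(2),s["finger_gap"].round(1),s["wrist_force"].round(1))
                                                                                                                      ^^^^^^^^^^^^^^^^^^^^^
AttributeError: 'float' object has no attribute 'round'
```

Emit:
move_arm([
  [0, -0.9, 0, -3, 6, -20, -1],
  [0, 0, 0, 0, 0, -35, -1],
  [0, 0, 0, 0, 0, -35, -1],
  [0, 0, 0, 0, 0, -30, -1],
  [0, 0, 0, 0, 0, -25, -1],
  [0, 0, 0, 0, 0, -18, -1],
  [0, 0, 0, 0, 0, 0, -1],
  [0, 0, 0, 0, 0, 0, -1],
])

```text
clock: 13.68
tcp_pos: [567.3, 336.1, 122.4]
tcp_rot: [[1.0, -0.003, -0.004], [-0.004, -1.0, -0.002], [-0.004, 0.002, -1.0]]
wrist_force: [0.5, 0.3, -0.1]
finger_gap: 85.5
```

Emit:
move_arm([
  [0, 0, 0, 0, 0, 0, -0.5],
  [0, 0, 0, 0, 0, 0, 0],
  [0, 0, 0, 0, 0, 0, 0.2],
  [0, 0, 0, 0, 0, 0, 1],
  [0, 0, 0, 0, 0, 0, 1],
  [0, 0, 0, 0, 0, 0, 1],
  [0, 0, 0, 0, 0, 0, 1],
  [0, 0, 0, 0, 0, 0, 1],
])

```text
clock: 14.35
tcp_pos: [567.9, 338.2, 125.0]
tcp_rot: [[1.0, -0.001, -0.001], [-0.001, -1.0, 0.0], [-0.001, -0.0, -1.0]]
wrist_force: [-2.9, -0.3, 6.0]
finger_gap: 25.8
```

Emit:
move_arm([
  [0, 0, 0, 0, 0, 6, 1],
  [0, 0, 0, 0, 0, 12, 1],
  [0, 0, 0, 0, 0, 22, 1],
  [0, 0, 0, 0, 0, 25, 1],
  [0, 0, 0, 0, 0, 25, 1],
  [0, 0, 0, 0, 0, 22, 1],
  [0, 0, 0, 0, 0, 18, 1],
  [0, 0, 0, 0, 0, 0, 1],
])

```text
clock: 15.02
tcp_pos: [570.5, 339.0, 260.0]
tcp_rot: [[1.0, -0.001, 0.009], [-0.001, -1.0, 0.004], [0.009, -0.004, -1.0]]
wrist_force: [1.6, 0.4, -0.1]
finger_gap: 25.6
```

Emit:
move_arm([
  [0, 0, 0, -2, -11, 0, 1],
  [-4, 0, 0, -2, -11, 0, 1],
  [-5, 0, 0, -2, -11, 0, 1],
  [-5, 0, 0, -2, -12, 0, 1],
  [-5, 0, 0, -2, -12, 0, 1],
  [-5, 0, 0, -3, -12, 0, 1],
  [-5, 0, 0, -3, -12, 0, 1],
  [-5, 0, 0, -3, -12, 0, 1],
  [-5, 0, 0, -3, -12, 0, 1],
  [-4, 0, 0, -2, -12, 0, 1],
  [-2, 0, 0, -2, -12, 0, 1],
  [0, 0, 0, 0, 0, 0, 1],
])

```text
clock: 16.02
tcp_pos: [539.3, 206.6, 249.0]
tcp_rot: [[1.0, 0.004, -0.007], [-0.002, -0.703, -0.711], [-0.008, 0.711, -0.703]]
wrist_force: [-0.6, -0.0, -2.0]
finger_gap: 25.6
```

```bash
sed -i 's/s\["finger_gap"\].round(1)/s["finger_gap"]/' q.py; python3 q.py
```

```text
16.0167 [539.3 206.6 249. ] [[1.0, 0.004, -0.007], [-0.002, -0.703, -0.711], [-0.008, 0.711, -0.703]] [ 0.56  0.41  1.51 -0.65  1.69  0.64] 25.562906592852915 [-0.6 -0.  -2. ]
rotvec to vertical yaw0 [45.3  -0.48 -0.08]
```

Emit:
move_arm([
  [0, 0, 0, 1, -4, -11, 1],
  [0, 0, 0, 1, -4, -11, 1],
  [0, 0, 0, 1, -4, -11, 1],
  [0, 0, 0, 0, -1.5, -8, 1],
  [0, 0, 0, 0, 0, 0, 1],
  [0, 0, 0, 0, 0, 0, 1],
  [0, 0, 0, 0, 0, 0, 1],
])

```text
clock: 16.6
tcp_pos: [545.1, 195.4, 212.8]
tcp_rot: [[1.0, -0.002, -0.001], [-0.002, -0.707, -0.707], [0.001, 0.707, -0.707]]
wrist_force: [-1.3, 0.5, -2.0]
finger_gap: 26.0
```

```bash
python3 q.py
python3 - <<'E'
from h import *
d=cam("scene"); save(d,"f1"); np.savez("f1s.npz",**d); a=cv2.imread("pics/f1.png")[60:210,200:360]
d=cam("top"); save(d,"f1t"); np.savez("f1t.npz",**d); b=cv2.imread("pics/f1t.png")[110:260,130:290]
cv2.imwrite("pics/f1c.png",np.hstack([cv2.resize(a,(400,375),interpolation=2),cv2.resize(b,(400,375),interpolation=2)]))
E
```

```text
16.6 [545.1 195.4 212.8] [[1.0, -0.002, -0.001], [-0.002, -0.707, -0.707], [0.001, 0.707, -0.707]] [ 0.54  0.44  1.54 -0.65  1.62  0.67] 25.984943371534627 [-1.3  0.5 -2. ]
rotvec to vertical yaw0 [4.501e+01 1.000e-02 1.200e-01]
```

View pics/f1c.png

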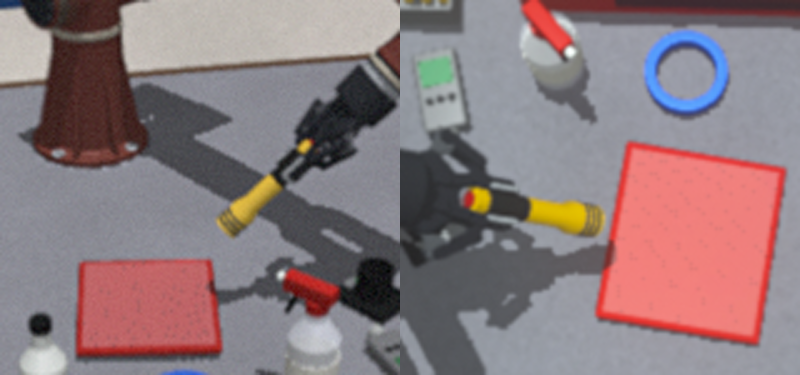

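The torch is held slanted with its lens lowest, at left crop (230,228) and right crop (600,222), heading at the panel and clear of it. I'll measure its axis from the two views.

```bash
cat > tq.py <<'E'
from h import *
from scipy.optimize import least_squares
def torch(ds):
    N=[];ends=[]
    for d,(x0,x1,y0,y1) in zip(ds,((200,340,100,170),(145,235,170,215))):
        h=cv2.cvtColor(d["frame"],cv2.COLOR_RGB2HSV); m=np.zeros(h.shape[:2],np.uint8)
        m[y0:y1,x0:x1]=((h[...,0]>15)&(h[...,0]<36)&(h[...,1]>130)&(h[...,2]>60))[y0:y1,x0:x1]
        n,l,st,_=cv2.connectedComponentsWithStats(m); k=1+st[1:,4].argmax()
        v,u=np.nonzero(l==k)
        p=cv2.undistortPoints(np.stack([u,v],-1)[:,None].astype(float),d["K"],d["dist"])[:,0]
        # axis: mid of the silhouette across, per bin along
        c=p.mean(0); a=np.linalg.svd(p-c,full_matrices=False)[2][0]; t=(p-c)@a; b=np.array([-a[1],a[0]]); w=(p-c)@b
        bins=np.linspace(t.min(),t.max(),9); T=[];M=[]
        for i in range(1,7):
            s=(t>=bins[i])&(t<bins[i+1]); T.append(t[s].mean()); M.append((w[s].min()+w[s].max())/2)
        k1,k0=np.polyfit(T,M,1)
        q=lambda tt:np.r_[c+tt*a+(k0+k1*tt)*b,1]@d["R"]
        r0,r1=q(t.min()),q(t.max()); C0=-d["t"]@d["R"]; n_=np.cross(r0,r1); n_/=np.linalg.norm(n_)
        N.append((n_,C0)); ends.append((C0,r0,r1)); print("px",st[k].tolist())
    dr=np.cross(N[0][0],N[1][0]); dr/=np.linalg.norm(dr); dr*=-np.sign(dr[2])
    P=np.linalg.lstsq(np.array([N[0][0],N[1][0],dr]),np.array([N[0][0]@N[0][1],N[1][0]@N[1][1],dr@[542,150,160]]),rcond=None)[0]
    for C0,r0,r1 in ends:
        S=[]
        for r in(r0,r1):
            A=np.stack([dr,-r],1); S.append(np.linalg.lstsq(A,C0-P,rcond=None)[0][0])
        L=P+max(S)*dr; print("axis",dr.round(3),"lens end",L.round(1),"len yellow",round(abs(S[0]-S[1]),1))
        hit=L+dr*(22-L[2])/dr[2]; print("hits panel plane",hit.round(1),"dist",np.linalg.norm(hit-L).round(1),"slant from level",np.degrees(np.arcsin(-dr[2])).round(1))
if __name__=="__main__":
    torch([dict(np.load("f1s.npz")),dict(np.load("f1t.npz"))])
    s=telemetry.observe(); R=s["tcp_rot"]; print("pred lens",s["tcp_pos"]+109.5*R[:,2])
E
python3 tq.py
```

```text
px [287, 130, 26, 24, 217]
px [180, 189, 32, 15, 297]
axis [ 0.007 -0.703 -0.711] lens end [546.7 115.8 135.6] len yellow 100.2
hits panel plane [547.9   3.3  22. ] dist 159.9 slant from level 45.3
axis [ 0.007 -0.703 -0.711] lens end [546.8 109.1 128.9] len yellow 106.0
hits panel plane [547.9   3.3  22. ] dist 150.4 slant from level 45.3
pred lens [545.27374104 118.30263779 135.88703816]
```

Emit:
move_arm([
  [0, 0, 0, -2.5, 0, -3, 1],
  [0, 0, 0, -2.5, 0, -3, 1],
  [0, 0, 0, 0, 0, 0, 1],
  [0, 0, 0, 0, 0, 0, 1],
  [0, 0, 0, 0, 0, 0, 1],
  [0, 0, 0, 0, 0, 0, 1],
  [0, 0, 0, 0, 0, 0, 1],
  [0, 0, 0, 0, 0, 0, 1],
])

```text
clock: 17.37
tcp_pos: [539.9, 195.3, 206.6]
tcp_rot: [[1.0, -0.002, -0.001], [-0.002, -0.707, -0.707], [0.001, 0.707, -0.707]]
wrist_force: [-0.4, 0.5, -1.6]
finger_gap: 25.6
```

Run:
```python
from tq import *
a=cam("scene"); b=cam("top"); save(a,"f2"); save(b,"f2t"); torch([a,b])
s=telemetry.observe(); R=s["tcp_rot"]; L=s["tcp_pos"]+109.5*R[:,2]; print("pred lens",L,"spot",L+150*R[:,2],s["clock"],s["finger_gap"],abs(s["joint_velocities"]).max())
```

```text
px [287, 131, 25, 24, 223]
px [181, 192, 31, 14, 296]
axis [ 0.002 -0.725 -0.689] lens end [541.2 114.8 130.8] len yellow 99.0
hits panel plane [5.416e+02 3.000e-01 2.200e+01] dist 157.9 slant from level 43.5
axis [ 0.002 -0.725 -0.689] lens end [541.2 108.4 124.8] len yellow 102.0
hits panel plane [5.416e+02 3.000e-01 2.200e+01] dist 149.2 slant from level 43.5
pred lens [539.71799376 117.79532929 129.15779814] spot [539.57515226  11.69528321  23.125917  ] 17.4667 25.629301303960982 0.0006895977217002238
```

View pics/f2.png

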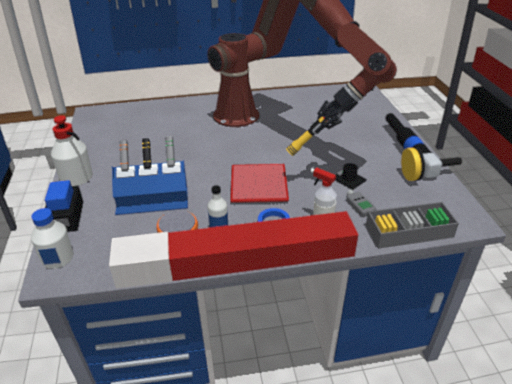

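```bash
python3 -c "
from station import bot; print(bot.finish_job())"
```

```text
the job is handed in; nothing more can be done
None
```

The job is handed in at about 17.5 s on the robot clock. The yellow squeegee is in the middle slot, and the arm is holding the torch still over the panel, slanted lens-down and clear of it.

- **Squeegee:** It went in blade first until the end stop pushed back at about 13 N. I then set it down on the slot floor and let go. The picture afterwards shows its clamp and handle in line with the green and orange squeegees.
- **Torch:** It came straight up out of the cup and is held at about 45° with the lens lowest. From the arm's own pose, the lens is about 150 mm from the panel. The point 150 mm ahead of it comes about 3 mm from the panel's middle.
- **Disagreement in the checks:** The last camera fit gave a slant of 43.5° and a beam hit about 9 mm off the middle in y. Lens distance by camera was 149 mm in the top view and 158 mm in the scene view. An earlier camera fit, adjusted for the final small move, agreed with the arm's pose to within a few millimetres. I took the difference as noise in the small camera outline and made no further correction.
- **Rest of the bench:** In the last picture the other things look undisturbed.

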